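# Hold a grinding cup locked in a bench mill

## Task

Fit the lidded grinding cup to the bench mill: lower it into the collar with its two lugs in the two slots, push it fully down against the spring and turn it a quarter turn clockwise (seen from above) to the stop. Finish still gripping the cup, held fully down and fully turned, because the mill only runs while the cup is held like that. Keep the cup upright, and leave the open cup, the glass dish and the wash bottle where they stand.

Things in the scene. Friction and masses are not known exactly. Their poses are not given: they have to be found in the camera images.
- cup: closed steel cup, 104 mm tall, about 0.45 kg, standing on the bench. Origin: centre of its underside, z up. Foot 54 mm in diameter up to 24 mm, body 62 mm up to 64 mm, grey lid 65 mm up to 74 mm. Two lugs on the foot, at its +x and -x: 10 mm wide, reaching 35 mm from the axis, 3 to 9 mm above the underside. A half turn of the cup makes no difference
- cup_bar (a point): centre of the straight upright grip bar on the cup's lid, on the cup's axis, 89 mm above its underside, axes as the cup's. The bar is 56 mm long along x (in line with the lugs), 18 mm thick along y, from 74 to 104 mm above the underside: pinch it across its thickness
- mill: white bench mill, fixed, with a round grey collar on top. Origin: on the collar's axis, at the bench surface. The housing spans x = -112 to +75 mm and 61 mm to either side; flat deck 95 mm above the bench, a lower sloping control panel at its -x end. The collar is 95 mm in diameter and rises to 117 mm
- mill_mouth (a point): centre of the collar's top face, 117 mm above the bench, axes as the mill's. The collar's metal rim (bore 59 mm in diameter, 5 mm thick) is split by two slots 15 mm wide, at the mill's +x and -x, each marked by a white rib outside the collar: the lugs go down through them, then turn below the rim
- mill_press (a joint): how far the sprung seat in the collar, on which the cup then stands, is pushed down, m: 0 at rest (its face 108 mm above the bench), 0.010 at the hard stop (98 mm). The spring pushes up with 7 N at 0, 13 N at the stop. The lugs pass below the rim, so that the cup can turn, only from 0.005 on; if not kept pushed, the turned cup rises against the rim, back to 0.005
- mill_turn (a joint): how far the seat is turned clockwise seen from above, rad: 0 at rest (cup's lugs in line with the slots), 1.571 at the stop, a quarter turn. Two keys on the seat, 6 mm wide and 5 mm tall, sit in a groove along y in the cup's underside (9 mm wide) and turn with the cup, with 0.06 rad of play; a return spring resists with 0.05 Nm at 0, 0.16 Nm at the stop
- open_cup: a second steel cup of the same foot and lugs, without a lid, 62 mm in diameter, 64 mm tall, empty; leave it. Origin: centre of its underside
- dish: round glass dish, 90 mm in diameter, 45 mm tall; leave it. Origin: centre of its underside
- wash_bottle: white wash bottle with a bent spout, 62 mm in diameter, 185 mm tall; leave it. Origin: centre of its underside
Things that resemble listed ones, but are neither listed nor needed, are in the scene too. What is shaped like the cup but purple or turquoise is not meant.

How it is judged:
On the way, in this order (a step that is already met when the one before it is completed fails the run):
1. the cup is picked up from the bench (height (world z) of cup above 0.03 m and contact force between the fingers and cup above 2 N), for 0.2 s.
2. the cup stands in the collar and is pushed down against the spring (value of joint mill_press above 0.004 m and horizontal distance between cup and mill_mouth below 0.005 m and z of cup in the frame of mill below 0.107 m), for 0.1 s.
At the end, for the whole second after the job is handed in: the gripper still holds the cup (contact over 3 N) in the mill's collar, upright within 0.1 rad and centred within 5 mm; the seat is pushed down over 7.5 mm (of 10), with the cup's underside less than 101.5 mm above the bench, and turned over 1.4 rad (of 1.57); the cup is still (value of joint mill_press above 0.0075 m and value of joint mill_turn above 1.4 rad and z of cup in the frame of mill below 0.1015 m and horizontal distance between cup and mill_mouth below 0.005 m and angle between cup's own z axis and vertical below 0.1 rad and contact force between the fingers and cup above 3 N and linear speed of cup below 0.05 m/s); the arm keeps its last pose, push and grip.
It fails at once if the cup is tipped over (angle between cup's own z axis and vertical above 0.6 rad).
It fails at once if the open cup, the dish or the wash bottle is moved more than 3 cm (distance of any of open_cup, dish, wash_bottle from where it was at the start of the episode above 0.03 m).
It also fails if it takes over 45 s, if anything falls off the work surface, if the arm or the gripper's body presses on something with over 40 N, if the wrist force passes 120 N, or if a joint passes its speed limit or range.

## Robot

A 6-joint arm with a two-finger parallel gripper is mounted at the origin on the work surface. World frame = base frame: x ahead of the robot, y to its left, z up, the work surface at z = 0. Lengths are in m, angles in rad, forces in N, time in s.
With the tool pointing down it reaches from about 0.25 to 0.725 m from the base axis. Payload 4 kg.
Tool frame: the origin (TCP) lies midway between the tips of the shut fingers; the grasp point (between the pads) lies 19 mm behind it; z points along the fingers, y is the line along which they close (so a half turn about z gives the same grasp; the last joint's range is limited). The gripper opens to 85 mm and grips with 20 to 120 N. Pads are 22 mm wide; open, the fingers measure 114 mm over their backs; the gripper's body (76 mm by 85 mm) begins 54 mm behind the grasp point. The pads swing forward as they close: fully open they stand 13 mm farther back than shut.
Start: joints at [1.317, 0.241, 0.005, 1.335, 0, 1.571], TCP at [0.126, 0.484, 0.231] pointing down, gripper open.
Joint ranges: [-2.72, 2.72], [-1.05, 1.87], [-1.09, 1.28], [-1.99, 2.15], [-1.42, 1.44], [-3.14, 3.14]. Speed limits (rad/s): [2.79, 2.79, 3.14, 3.14, 3.14, 3.14].

## Interface

Orientations are given as a unit quaternion [x, y, z, w].
In Python, from workcell import get_obs, camera, job_done, silhouettes gives the robot as it stands. The module is installed in compiled form; this text tells all that it offers.
- The arm moves only by the tool drive_tool, never from a script. Its argument "increments" is a list of rows, each a list of 3 entries, a list of its own where there are three numbers: the shift along the world's x, y, z in mm, then the turn, a rotation vector about the world's x, y, z in degrees, then the opening, from 0 (shut) to 1 (fully open). A call has 1 to 8 rows; each row shifts and turns the commanded pose from where the row before left it; what a row does not reach is not made up. A row lasts 1/12 s, in which the tool goes at most 41.7 mm and 7.16 degrees, less where a joint would pass 70% of its speed; a pose out of reach is approached as far as the arm can. A call is refused whole if a number of a shift passes 41.7 or a number of a turn 7.16, either way. A call with a gripper value outside its range is refused whole. The fingers move at their own pace and stop on an object; the grip force is fixed at half the most. Time passes only in rows, so rows that do not move let the fingers close. It gives the time, the measured TCP pose, the force, the opening and the grip force at its end, in the units of the state.
- get_obs(): the state, without advancing time (a new reading comes with each control period).
- camera(name): name is "scene" or "top" or "wrist"; returns a dict with "image" (480x640x3 uint8, red, green, blue), "K" (3x3 intrinsics, pixels), "k1" (the pictures are not rectified: a ray, as slopes to the right and down, at radius r is drawn at 1 + k1 r^2 times it, then the intrinsics apply), "view" (4x4, takes a point from world to camera coordinates). Camera axes: x right, y down, z forward; pixel columns grow to the right and rows downward; lengths in m; the calibration is good to about 2 mm. A picture is of the moment at which its call begins. There is no depth.
- job_done(): hands the job in; it is judged then, once.
Trained networks look in a picture, given as the dict that the camera call returned (one of the last four; its "shot" number tells which), for a name from the list of things; names that differ only in an ending like _2 or _b are one class to them, and where a whole thing is asked for, a point or a joint stands for the part that bears it (a point fixed in the world has none). Each returns a list of dicts, best first, with "conf" (0 to 1); they miss things now and then, are a little off and sometimes report something else, mostly with a low value. They report only what shows in the picture. A call takes as long as a camera call. They do not tell look-alikes from the thing itself.
- silhouettes(query, picture): "region" (480x640 bool, what is visible of it) and "bbox" ([left, top, right, bottom] in pixels, round what is visible of it).
The state is a dict: "clock": time; "joint_pos": joint angles; "joint_vel": joint speeds; "tau": joint torques, N m; "eef_pos": TCP position; "tool_rot": TCP orientation; "ft_force": force on the tool from outside, world axes, zero at the start; "ft_torque": the same for the moment, N m; "grip_width": finger opening in m; "grasp_force": force on a finger pad.
Only numpy, scipy, OpenCV 4.12 (cv2) and the standard library are available. Lean on these libraries where they do the work, as an engineer would, in place of code of your own. Each camera call takes 0.05 s, during which the arm holds its last target. There are 200 camera calls.

## Working session

There is one attempt and no reset: what is moved stays moved. The work goes in short steps, Python scripts to look and compute and a tool call to move; the robot and the scene stay as the last step left them, time stands still between calls to the robot, and variables do not carry over. Pictures are saved under pics/ and viewed, at most 10 in all, crops included, and the job is handed in when it is done.

Besides the shell and the picture viewer there is one more tool, called after ">>>" as name(argument=value, ...), one argument or row to a line, values as JSON. drive_tool: Moves the arm, as the interface text tells. Its arguments: {"type":"object","properties":{"increments":{"type":"array"}},"required":["increments"]}

```bash
mkdir -p pics; cat > h.py <<'E'
import numpy as np, cv2
from workcell import get_obs, camera, job_done, silhouettes
def save(n,im): cv2.imwrite(f'pics/{n}.png', im[:,:,::-1])
def ray(c,u,v):
    K=np.array(c['K']); x=(u-K[0,2])/K[0,0]; y=(v-K[1,2])/K[1,1]
    a,b=x,y
    for _ in range(20):
        s=1+c['k1']*(a*a+b*b); a,b=x/s,y/s
    V=np.array(c['view']); R=V[:3,:3]
    return -R.T@V[:3,3], R.T@np.array([a,b,1])
def atz(c,u,v,z):
    o,d=ray(c,u,v); return o+d*(z-o[2])/d[2]
def proj(c,p):
    p=np.atleast_2d(p); V=np.array(c['view']); q=p@V[:3,:3].T+V[:3,3]
    s=q[:,:2]/q[:,2:]; s=s*(1+c['k1']*(s**2).sum(1,keepdims=True)); K=np.array(c['K'])
    return s*[K[0,0],K[1,1]]+[K[0,2],K[1,2]]
E
python3 - <<'E'
from h import *
o=get_obs(); print(o)
for n in ['scene','top']:
    c=camera(n); save(n+'0',c['image']); print(n,np.array(c['K'])[:2].round(1).tolist(),c['k1'],(ray(c,320,240)[0]).round(3),ray(c,320,240)[1].round(3))
    for q in ['cup','mill','open_cup','dish','wash_bottle','cup_bar']:
        print(q,[(round(float(d['conf']),2),np.round(d['bbox']).tolist()) for d in silhouettes(q,c)])
E
```

```text
{'clock': 0.0, 'joint_pos': array([1.31700203e+00, 2.41412298e-01, 3.72497973e-03, 1.33518617e+00,
       2.48581463e-05, 1.57079012e+00]), 'joint_vel': array([-2.83346200e-04,  6.59116397e-05,  3.56325654e-04, -9.87653451e-04,
        8.67407240e-04, -1.53220846e-04]), 'tau': array([ 2.16926601e-03, -3.72315788e+01,  2.52410048e+01,  1.69382076e-02,
        2.23455072e-05, -1.01659575e-05]), 'eef_pos': array([0.12537466, 0.48337886, 0.23041358]), 'tool_rot': array([ 1.26553720e-01,  9.91959211e-01, -1.02865420e-03, -1.43771545e-04]), 'ft_force': array([-0.11895556, -0.13204321, -0.40006952]), 'ft_torque': array([-0.0233688 , -0.00741207,  0.02618146]), 'grasp_force': 0.0, 'grip_width': 0.08526282681342448}
scene [[513.2, 0.0, 328.1], [0.0, 513.2, 229.2]] -0.054202932342204434 [ 1.232 -0.087  0.778] [-0.71   0.212 -0.672]
cup [(0.88, [383.0, 204.0, 420.0, 254.0]), (0.68, [383.0, 167.0, 411.0, 217.0]), (0.68, [432.0, 189.0, 469.0, 239.0])]
mill [(0.77, [175.0, 271.0, 263.0, 369.0])]
open_cup [(0.6, [330.0, 221.0, 358.0, 260.0])]
dish [(0.74, [384.0, 274.0, 429.0, 312.0])]
wash_bottle [(0.76, [486.0, 211.0, 529.0, 303.0]), (0.47, [384.0, 204.0, 417.0, 253.0])]
cup_bar [(0.96, [431.0, 188.0, 465.0, 238.0]), (0.68, [378.0, 209.0, 414.0, 253.0]), (0.63, [384.0, 169.0, 414.0, 215.0]), (0.24, [200.0, 288.0, 233.0, 317.0])]
top [[524.2, 0.0, 310.9], [0.0, 524.2, 246.9]] 0.0042641956666993 [0.393 0.152 1.223] [ 0.102 -0.018 -0.995]
cup [(0.65, [222.0, 243.0, 254.0, 270.0]), (0.62, [162.0, 249.0, 195.0, 278.0]), (0.58, [197.0, 298.0, 232.0, 330.0])]
mill [(0.86, [377.0, 154.0, 456.0, 254.0])]
open_cup [(0.61, [277.0, 254.0, 305.0, 280.0])]
dish [(0.72, [244.0, 167.0, 280.0, 204.0])]
wash_bottle [(0.95, [154.0, 154.0, 191.0, 189.0])]
cup_bar [(0.89, [162.0, 247.0, 197.0, 280.0]), (0.87, [198.0, 295.0, 229.0, 329.0]), (0.79, [220.0, 246.0, 251.0, 274.0]), (0.17, [277.0, 251.0, 304.0, 282.0])]
```

View pics/scene0.png

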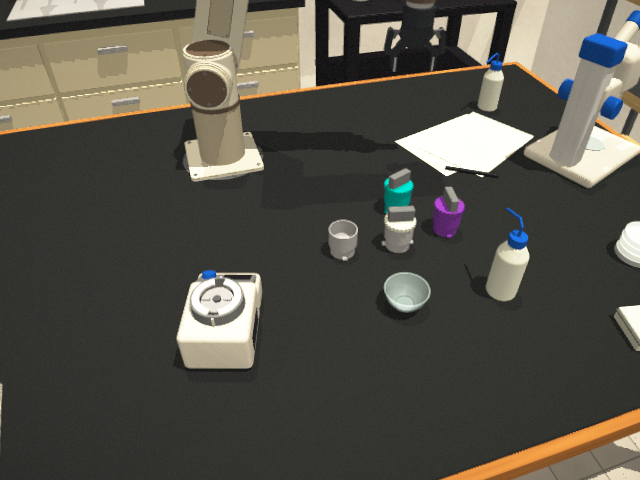

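View pics/top0.png

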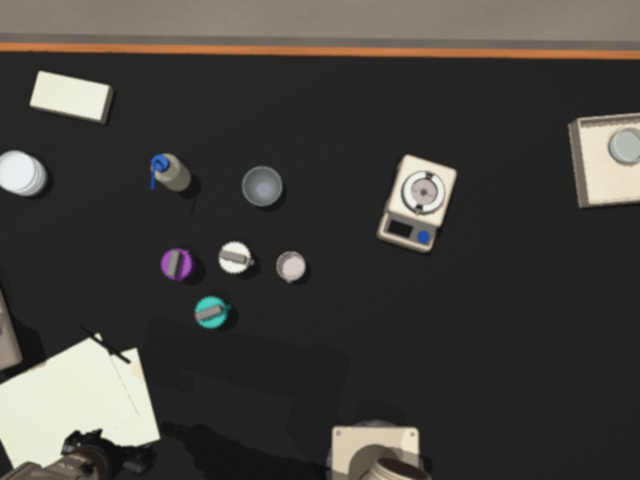

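Scene picture: turquoise look-alike at (398,193), purple look-alike at (448,214), open cup at (343,240), and the steel cup with lid and grey bar at (400,230), which is my choice. In the top picture the steel cup is at (235,258), with the mill collar at (423,192) and its panel toward (408,232). Next I'll check it in a close crop and make coarse estimates.

```bash
python3 - <<'E'
from h import *
c=camera('scene'); t=camera('top')
a=cv2.resize(c['image'][160:265,325:475],None,fx=5,fy=5,interpolation=cv2.INTER_CUBIC)
save('crop1',np.ascontiguousarray(a))
a1=cv2.resize(t['image'][225:295,190:310],None,fx=6,fy=6,interpolation=cv2.INTER_CUBIC)
a2=cv2.resize(t['image'][145:260,370:465],None,fx=4.5,fy=4.5,interpolation=cv2.INTER_CUBIC)
h=max(a1.shape[0],a2.shape[0]); P=lambda a:np.vstack([a,np.zeros((h-a.shape[0],a.shape[1],3),np.uint8)])
A=np.hstack([P(a1),P(a2)]); A=cv2.resize(A,None,fx=.66,fy=.66); save('crop2',A)
print('cup lid',atz(t,235,258,.074),'bar',atz(t,234.5,257,.104))
print('mill collar',atz(t,423.5,192,.117),'dish',atz(t,262,187,.045)[:2],'open',atz(t,291,266,.064)[:2],'bottle',atz(t,175,175,.1)[:2])
w=camera('wrist'); print(ray(w,320,240), get_obs()['eef_pos'])
E
```

```text
cup lid [0.46916771 0.31765362 0.074     ] bar [0.46932134 0.3144454  0.104     ]
mill collar [ 0.61297303 -0.08800402  0.117     ] dish [0.63399727 0.26447858] open [0.45369094 0.19476737] bottle [0.6467309  0.44903306]
(array([0.05500227, 0.50275287, 0.37313447]), array([ 0.27342363, -0.08238034, -0.95841633])) [0.12553049 0.48398565 0.23132598]
```

View pics/crop1.png

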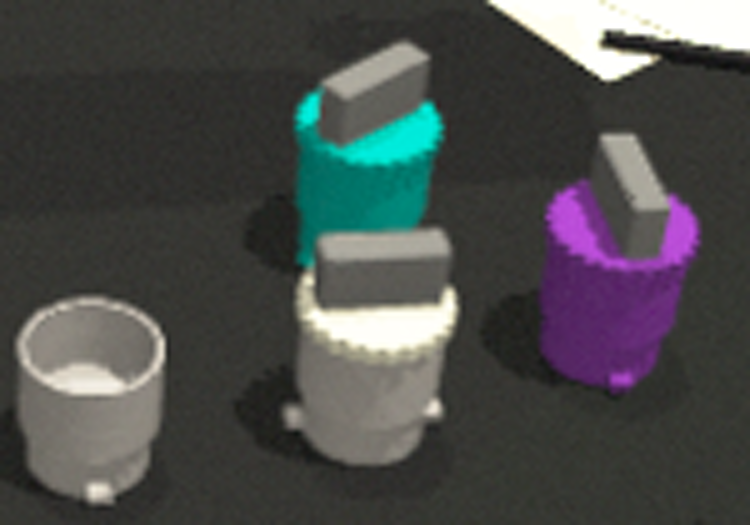

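View pics/crop2.png

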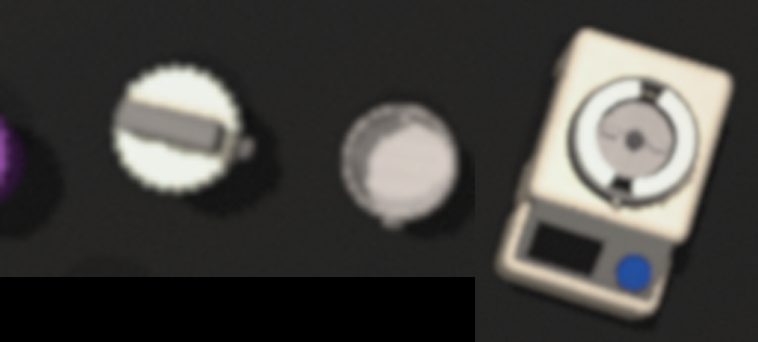

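The crop confirms the choice: a steel body and light lid, with the bar in line with the lugs. The open cup has no bar, and the other two cups are turquoise and purple. From the top picture the cup's x yaw is about 74° and the mill yaw about -17°. Next I move above the cup.

>>> drive_tool(
  increments=[
    [[36, -18, 0], [0, 0, 7], 1],
    [[36, -18, 0], [0, 0, 7], 1],
    [[36, -18, 0], [0, 0, 7], 1],
    [[36, -18, 0], [0, 0, 7], 1],
    [[36, -18, 0], [0, 0, 7], 1],
    [[36, -18, 0], [0, 0, 7], 1],
    [[36, -18, 0], [0, 0, 7], 1],
    [[36, -18, 0], [0, 0, 7], 1],
  ],
)

```text
clock: 1.52
eef_pos: [0.3893, 0.353, 0.2315]
tool_rot: [-0.315, 0.949, 0.0, 0.0]
ft_force: [0.4, 0.4, 0.2]
grip_width: 0.0855
grasp_force: 0.0
```

>>> drive_tool(
  increments=[
    [[28, -12, 0], [0, 0, 7], 1],
    [[28, -12, 0], [0, 0, 7], 1],
    [[0, 0, 0], [0, 0, 7], 1],
    [[0, 0, 0], [0, 0, 7], 1],
    [[0, 0, 0], [0, 0, 5], 1],
    [[0, 0, 0], [0, 0, 0], 1],
    [[0, 0, 0], [0, 0, 0], 1],
  ],
)

```text
clock: 2.1
eef_pos: [0.444, 0.33, 0.2313]
tool_rot: [-0.568, 0.823, -0.0, -0.0]
ft_force: [-0.1, 0.7, -0.0]
grip_width: 0.0858
grasp_force: 0.0
```

```bash
python3 - <<'E'
from h import *
o=get_obs(); print(o['clock'],o['joint_pos'].round(3),o['eef_pos'].round(4),o['tool_rot'].round(3))
w=camera('wrist'); save('wrist1',w['image'])
for q in ['cup','cup_bar']:
    print(q,[(round(float(d['conf']),2),np.round(d['bbox']).tolist()) for d in silhouettes(q,w)])
E
```

```text
2.1 [ 0.639  0.347  0.151  1.375 -0.    -0.569] [0.444  0.33   0.2313] [-0.568  0.823 -0.    -0.   ]
cup [(0.92, [320.0, 281.0, 392.0, 372.0]), (0.77, [246.0, 169.0, 329.0, 264.0]), (0.67, [393.0, 182.0, 482.0, 265.0])]
cup_bar [(0.92, [318.0, 282.0, 390.0, 370.0]), (0.82, [245.0, 169.0, 326.0, 264.0])]
```

View pics/wrist1.png

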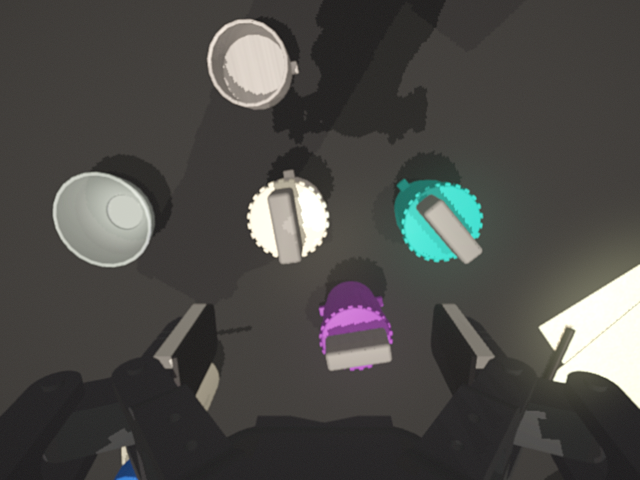

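The wrist picture shows the steel cup at (288,218) with its bar running from (283,195) to (291,262). Purple is at (356,335), turquoise at (440,222), the open cup at (250,63) and the dish at (103,219). I'll fit the cup pose by model overlap.

```bash
cat >> h.py <<'E'
from scipy.optimize import minimize
def Rz(a): return np.array([[np.cos(a),-np.sin(a),0],[np.sin(a),np.cos(a),0],[0,0,1]])
def cyl(r,z0,z1):
    t=np.linspace(0,2*np.pi,48,endpoint=False); x=np.c_[r*np.cos(t),r*np.sin(t)]
    return np.vstack([np.c_[x,np.full(48,z0)],np.c_[x,np.full(48,z1)]])
def box(x0,x1,y0,y1,z0,z1): return np.array([[x,y,z] for x in(x0,x1) for y in(y0,y1) for z in(z0,z1)])
BAR=[box(-.028,.028,-.009,.009,.074,.104)]
CUP=[cyl(.027,0,.024),cyl(.031,.024,.064),cyl(.0325,.064,.074),box(-.035,.035,-.005,.005,.003,.009)]+BAR
def mask(c,parts,p,S=1):
    m=np.zeros((480*S,640*S),np.uint8)
    for b in parts:
        q=proj(c,b@Rz(p[2]).T+[p[0],p[1],0]); h=cv2.convexHull(q.astype(np.float32))[:,0]
        cv2.fillConvexPoly(m,np.round(h*S*16+8*S-8).astype(np.int32),255,shift=4)
    return m
def fit(views,p0,S=3,d=(.006,.006,.15)):
    # views: list of (cam, parts, region)
    R=[(c,pa,cv2.resize(r.astype(np.uint8)*255,None,fx=S,fy=S,interpolation=cv2.INTER_LINEAR)>127) for c,pa,r in views]
    def f(v):
        p=p0+v*np.array(d); s=0
        for c,pa,r in R:
            m=mask(c,pa,p,S)>0; s+=1-(m&r).sum()/(m|r).sum()
        return s/len(R)
    r=minimize(f,np.zeros(3),method='Nelder-Mead',options=dict(initial_simplex=np.vstack([np.zeros(3),np.eye(3)])-.25,xatol=.02,fatol=1e-5,maxiter=150))
    return p0+r.x*np.array(d), r.fun
def pick(q,c,u,v):
    g=[d for d in silhouettes(q,c) if d['bbox'][0]<u<d['bbox'][2] and d['bbox'][1]<v<d['bbox'][3]]
    return g[0]['region'] if g else None
def xy2uv(c,p): return proj(c,p)[0]
E
python3 - <<'E'
from h import *
w=camera('wrist'); t=camera('top'); s=camera('scene')
p0=np.array([.469,.315,np.radians(74)])
V=[(c,CUP,pick('cup',c,*xy2uv(c,[p0[0],p0[1],.06]))) for c in (w,t,s)]
for i,v in enumerate(V):
    if v[2] is not None:
        p,e=fit([v],p0); print(i,p.round(4),np.degrees(p[2]).round(1),round(e,3))
# colour check in wrist image: lid (bright)
im=w['image'].astype(int); H=cv2.cvtColor(w['image'],cv2.COLOR_RGB2HSV)
u,v=xy2uv(w,[.469,.315,.08]); print('proj',u,v, 'tcp',xy2uv(w,get_obs()['eef_pos']))
B=np.array([[272,195],[294,193],[301,262],[281,263]])
P=np.array([atz(w,*b,.104) for b in B]); print(P.round(4).tolist()); print('bar c',P.mean(0), 'yaw',np.degrees(np.arctan2(*( (P[0]+P[1]-P[2]-P[3])[:2][::-1]))),'len',np.linalg.norm(P[0]-P[3]),'w',np.linalg.norm(P[2]-P[3]))
# mill
t=camera('top'); V=[d for d in silhouettes('mill',t)]
MILL=[box(-.112,.075,-.061,.061,0,.04),box(-.05,.075,-.061,.061,0,.095),cyl(.0475,.095,.117)]
print('mill top',*fit([(t,MILL,V[0]['region'])],np.array([.613,-.088,np.radians(-17)])))
sl=[atz(t,*q,.117) for q in ((370+650/.66/4.5-475/.66/4.5,145+90/.66/4.5),(370+620/.66/4.5-475/.66/4.5,145+187/.66/4.5))]
d=sl[0]-sl[1]; print('slots',np.array(sl).round(4),np.degrees(np.arctan2(d[1],d[0])), np.linalg.norm(d))
E
```

```text
0 [0.4725 0.3182 1.3579] 77.8 0.055
1 [0.4729 0.3198 1.3483] 77.3 0.111
2 [0.4762 0.3182 1.3416] 76.9 0.052
proj 288.7672436778257 217.19164516400073 tcp [324.4429835  308.95339975]
[[0.4701, 0.2908, 0.104], [0.4543, 0.2951, 0.104], [0.4695, 0.3471, 0.104], [0.4844, 0.3423, 0.104]]
bar c [0.46956995 0.31883156 0.104     ] yaw -105.92019419436822 len 0.05355505017894514 w 0.015626579994535882
mill top [ 0.61621693 -0.08846322 -0.28173381] 0.06664156626506024
slots [[ 0.6494 -0.0998  0.117 ]
 [ 0.5783 -0.0778  0.117 ]] -17.220314719090673 0.0744186727686983
```

>>> drive_tool(
  increments=[
    [[14, -6, -20], [0, 0, 3], 1],
    [[13, -5.5, -20], [0, 0, 3], 1],
    [[0, 0, -10], [0, 0, 0], 1],
    [[0, 0, 0], [0, 0, 0], 1],
    [[0, 0, 0], [0, 0, 0], 1],
  ],
)

```text
clock: 3.07
eef_pos: [0.4702, 0.3183, 0.1809]
tool_rot: [-0.611, 0.792, 0.0, -0.001]
ft_force: [-0.7, 0.2, 0.8]
grip_width: 0.0853
grasp_force: 0.0
```

```bash
python3 - <<'E'
from h import *
o=get_obs(); q=o['tool_rot']; print(o['clock'],o['eef_pos'].round(4),'yaw_y',np.degrees(2*np.arctan2(q[1],q[0]))-90)
w=camera('wrist'); save('wrist2',w['image'])
p0=np.array([.471,.3185,np.radians(75.5)])
u,v=xy2uv(w,[p0[0],p0[1],.08]); print(u,v,'tcp',xy2uv(w,o['eef_pos']))
for d in silhouettes('cup',w): print(d['conf'],d['bbox'])
r=pick('cup',w,u,v)
if r is not None: p,e=fit([(w,CUP,r)],p0); print(p.round(4),np.degrees(p[2]),e)
x0,y0=int(u)-110,int(v)-110
cr=w['image'][max(y0,0):y0+220,max(x0,0):x0+220]
print('origin',max(x0,0),max(y0,0)); save('crop3',cv2.resize(cr,None,fx=2.7,fy=2.7,interpolation=cv2.INTER_CUBIC))
E
```

```text
3.0667 [0.4702 0.3183 0.1809] yaw_y 165.3309065863581
322.9965693848367 241.85460625683237 tcp [324.75817095 309.11988697]
0.75 [272.6, 176.8, 367.9, 289.8]
0.69 [433.2, 199.4, 546.3, 310.4]
0.57 [333.1, 307.4, 423.6, 416.0]
[0.4724 0.3182 1.3582] 77.81872045675128 0.04874300634091755
origin 212 131
```

View pics/crop3.png

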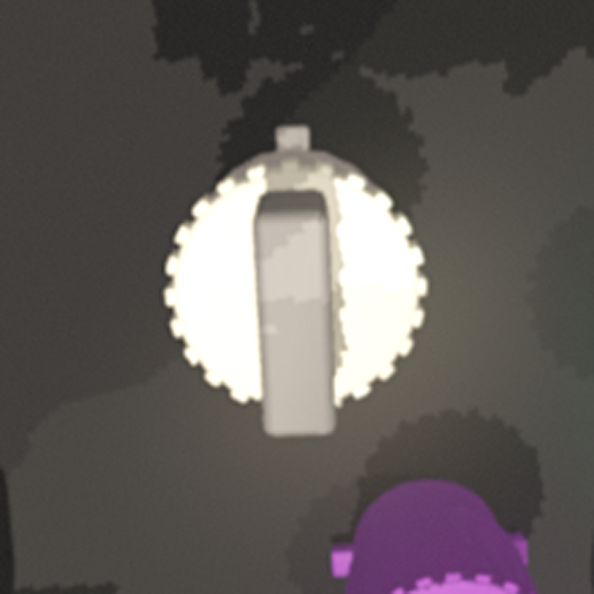

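Crop: the bar top face spans (258,212), (327,212), (335,434) and (265,436) in the crop, with the lid centred near (296,287).

```bash
python3 - <<'E'
from h import *
w=camera('wrist')
f=lambda x,y:((x+.5)/2.7-.5+212,(y+.5)/2.7-.5+131)
B=[f(258,212),f(327,212),f(335,434),f(266,436)]
P=np.array([atz(w,*b,.104) for b in B]); d=(P[2]+P[3]-P[0]-P[1])
print('bar',P.mean(0).round(4),'yaw',np.degrees(np.arctan2(d[1],d[0])),np.linalg.norm(P[0]-P[3]),np.linalg.norm(P[0]-P[1]))
print('lid',atz(w,*f(296.5,287),.074).round(4), 'r',np.linalg.norm(atz(w,*f(166,287),.074)-atz(w,*f(427,287),.074))/2)
print('tool',get_obs()['eef_pos'])
E
```

```text
bar [0.4731 0.3193 0.104 ] yaw 77.17546211313392 0.05528778766364728 0.015613863671453537
lid [0.473  0.3182 0.074 ] r 0.034315267162208854
tool [0.47110941 0.31925801 0.18272497]
```

>>> drive_tool(
  increments=[
    [[2.4, 0, -30], [0, 0, 2], 1],
    [[0, 0, -30], [0, 0, 0], 1],
    [[0, 0, -25], [0, 0, 0], 1],
    [[0, 0, -12], [0, 0, 0], 1],
    [[0, 0, -5], [0, 0, 0], 1],
    [[0, 0, 0], [0, 0, 0], 1],
  ],
)

```text
clock: 3.77
eef_pos: [0.4727, 0.3185, 0.0788]
tool_rot: [-0.625, 0.78, 0.0, -0.001]
ft_force: [-0.3, 0.4, 0.4]
grip_width: 0.0855
grasp_force: 0.0
```

>>> drive_tool(
  increments=[
    [[0, 0, 0], [0, 0, 0], 0],
    [[0, 0, 0], [0, 0, 0], 0],
    [[0, 0, 0], [0, 0, 0], 0],
    [[0, 0, 0], [0, 0, 0], 0],
    [[0, 0, 0], [0, 0, 0], 0],
    [[0, 0, 0], [0, 0, 0], 0],
    [[0, 0, 0], [0, 0, 0], 0],
    [[0, 0, 0], [0, 0, 0], 0],
  ],
)

```text
clock: 4.43
eef_pos: [0.4732, 0.3189, 0.08]
tool_rot: [-0.625, 0.78, 0.0, 0.0]
ft_force: [-2.6, 0.5, 5.4]
grip_width: 0.0171
grasp_force: 59.7
```

>>> drive_tool(
  increments=[
    [[0, 0, 20], [0, 0, 0], 0],
    [[0, 0, 35], [0, 0, 0], 0],
    [[0, 0, 35], [0, 0, 0], 0],
    [[0, 0, 35], [0, 0, 0], 0],
    [[0, 0, 35], [0, 0, -5], 0],
    [[0, -25, 10], [0, 0, -7], 0],
    [[0, -30, 0], [0, 0, -7], 0],
    [[2, -30, 0], [0, 0, -7], 0],
  ],
)

```text
clock: 5.1
eef_pos: [0.4751, 0.2329, 0.2492]
tool_rot: [-0.432, 0.902, -0.0, -0.0]
ft_force: [0.5, -0.4, -5.1]
grip_width: 0.0168
grasp_force: 59.4
```

>>> drive_tool(
  increments=[
    [[2, -30, 0], [0, 0, -7], 0],
    [[2, -30, 0], [0, 0, -7], 0],
    [[2, -30, 0], [0, 0, -7], 0],
    [[2, -30, 0], [0, 0, -7], 0],
    [[2, -30, 0], [0, 0, -7], 0],
    [[2, -30, 0], [0, 0, -7], 0],
    [[2, -30, 0], [0, 0, -7], 0],
    [[1, -30, 0], [0, 0, -7], 0],
  ],
)

```text
clock: 5.77
eef_pos: [0.4895, -0.0082, 0.2478]
tool_rot: [0.043, 0.999, -0.0, -0.001]
ft_force: [-0.0, 0.6, -3.8]
grip_width: 0.0169
grasp_force: 59.4
```

>>> drive_tool(
  increments=[
    [[1, -30, 0], [0, 0, -7], 0],
    [[0, -14, 0], [0, 0, -5], 0],
    [[0, 0, 0], [0, 0, 0], 0],
    [[0, 0, 0], [0, 0, 0], 0],
  ],
)

```text
clock: 6.1
eef_pos: [0.4905, -0.0513, 0.248]
tool_rot: [0.145, 0.989, 0.0, -0.001]
ft_force: [-0.1, 0.8, -5.0]
grip_width: 0.0166
grasp_force: 59.6
```

```bash
python3 - <<'E'
from h import *
o=get_obs(); q=o['tool_rot']; print(o['clock'],o['joint_pos'].round(2),o['eef_pos'].round(4),'yaw_y',np.degrees(2*np.arctan2(q[1],q[0]))-90,o['grip_width'],o['grasp_force'])
w=camera('wrist'); save('wrist3',w['image']); print(w['K'])
print('mouth',xy2uv(w,[.614,-.088,.117]))
E
```

```text
6.1 [-0.1   0.22  0.03  1.38  0.    0.19] [ 0.4905 -0.0513  0.248 ] yaw_y 73.31470660257261 0.016635784591296218 59.60096061229706
[[367.19737029   0.         323.69685929]
 [  0.         367.19737029 241.00524719]
 [  0.           0.           1.        ]]
mouth [324.10183026 373.50064686]
```

View pics/wrist3.png

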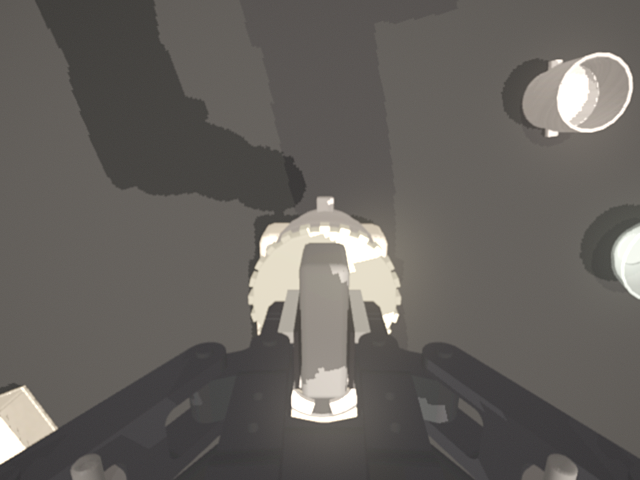

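The picture shows only the held cup (lid at about (325,270)). The mill is hidden behind the gripper, because the camera looks back toward the tool. I'll stand beside the mill instead, so the collar appears at the side.

>>> drive_tool(
  increments=[
    [[32, 17.5, 0], [0, 0, 0], 0],
    [[32, 17.5, 0], [0, 0, 0], 0],
    [[32, 17.5, 0], [0, 0, 0], 0],
    [[32, 17.5, 0], [0, 0, 0], 0],
    [[32, 17.5, 0], [0, 0, 0], 0],
    [[0, 0, 0], [0, 0, 0], 0],
    [[0, 0, 0], [0, 0, 0], 0],
  ],
)

```text
clock: 6.73
eef_pos: [0.6519, 0.04, 0.2452]
tool_rot: [0.142, 0.99, -0.0, -0.003]
ft_force: [-0.6, 0.0, -5.4]
grip_width: 0.0169
grasp_force: 60.1
```

```bash
python3 - <<'E'
from h import *
o=get_obs(); q=o['tool_rot']; print(o['clock'],o['joint_pos'].round(2),o['eef_pos'].round(4),'yaw_y',np.degrees(2*np.arctan2(q[1],q[0]))-90)
w=camera('wrist'); np.save('w4.npy',w['image'])
u,v=xy2uv(w,[.614,-.088,.117]); print('mouth',u,v)
x0,y0=int(u)-100,int(v)-100; x0,y0=max(x0,0),max(y0,0)
cr=w['image'][y0:y0+200,x0:x0+200]; print('origin',x0,y0)
a=cv2.resize(cr,None,fx=3,fy=3,interpolation=cv2.INTER_CUBIC); save('crop4',a)
print([(d['conf'],d['bbox']) for d in silhouettes('mill',w)])
import pickle; pickle.dump({k:w[k] for k in('image','K','k1','view')},open('w4.pkl','wb'))
E
```

```text
6.7333 [0.06 0.56 0.53 1.54 0.   0.35] [0.6519 0.04   0.2452] yaw_y 73.67837580837886
mouth 148.98220144572213 231.17724788767697
origin 48 131
[(0.82, [80.1, 85.5, 252.3, 305.4])]
```

View pics/crop4.png

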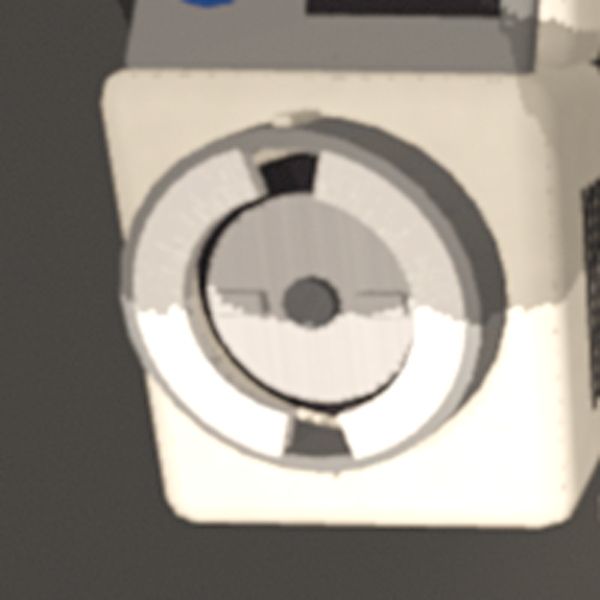

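Crop: collar centred near (300,300), with the upper slot at (285,172), the lower slot at (319,438) and the seat hub at (312,302). I'll work out the circle and slot line from these edges.

```bash
python3 - <<'E'
from h import *
import pickle
w=pickle.load(open('w4.pkl','rb'))
W=lambda L,z=.117: np.array([atz(w,(x+.5)/3-.5+48,(y+.5)/3-.5+131,z)[:2] for x,y in L])
def circ(P):
    A=np.c_[2*P,np.ones(len(P))]; s=np.linalg.lstsq(A,(P**2).sum(1),rcond=None)[0]
    r=np.sqrt(s[2]+s[0]**2+s[1]**2); return s[:2].round(4),r.round(4),(np.linalg.norm(P-s[:2],axis=1)-r).round(4)
print('outer',circ(W([(121,275),(135,350),(175,410),(230,450),(335,470),(478,300),(420,440),(170,180),(215,145)])))
print('bore',circ(W([(187,290),(205,345),(245,392),(200,240),(232,210),(265,195),(313,193),(412,330),(385,380),(292,416),(345,420)])))
S=W([(265,195),(313,193),(247,150),(317,152),(292,418),(345,422),(285,455),(353,458)])
print(S.round(4).tolist())
a=(S[0]+S[1]+S[2]+S[3])/4; b=(S[4:]).mean(0); d=b-a; print('mid',(a+b)/2,'yaw',np.degrees(np.arctan2(d[1],d[0])),np.linalg.norm(d))
hub=W([(312,302)],.108); print('hub',hub)
d=W([(210,298),(405,297)],.11); e=d[1]-d[0]; print('key yaw',np.degrees(np.arctan2(e[1],e[0])))
# rendering check by proj of model: outer r and bore for given center
d=W([(165,492),(570,525)],.095)
h=W([(190,520),(560,525)],.095); e=h[1]-h[0]; print('front edge yaw',np.degrees(np.arctan2(e[1],e[0])))
# cup in hand: tcp
o=get_obs(); print(o['eef_pos'])
E
```

```text
outer (array([ 0.6162, -0.09  ]), np.float64(0.0448), array([ 0.0004,  0.0006,  0.0005,  0.0001, -0.0009,  0.001 , -0.0005,
       -0.0013,  0.    ]))
bore (array([ 0.6154, -0.0893]), np.float64(0.0292), array([-0.0002, -0.0011, -0.0003, -0.    , -0.0003,  0.0003,  0.0012,
       -0.0009, -0.0019,  0.0009,  0.0022]))
[[0.5861, -0.0861], [0.589, -0.0744], [0.5747, -0.0856], [0.58, -0.0693], [0.6423, -0.1041], [0.6472, -0.0911], [0.6514, -0.1102], [0.6573, -0.0932]]
mid [ 0.61600815 -0.08924974] yaw -17.202534402038694 0.07021324344090128
hub [[ 0.61575726 -0.09097163]]
key yaw 73.93530177699594
front edge yaw 72.87427035598198
[0.65046095 0.0380949  0.24794463]
```

>>> drive_tool(
  increments=[
    [[-8.8, -32, 0], [0, 0, 0], 0],
    [[-8.8, -32, 0], [0, 0, 0], 0],
    [[-8.7, -32, -15], [0, 0, 0], 0],
    [[-8.7, -32, -15], [0, 0, 0], 0],
    [[0, 0, 0], [0, 0, 0], 0],
    [[0, 0, 0], [0, 0, 0], 0],
  ],
)

```text
clock: 7.33
eef_pos: [0.6136, -0.0932, 0.2194]
tool_rot: [0.147, 0.989, 0.0, -0.001]
ft_force: [0.9, -0.9, -4.1]
grip_width: 0.0171
grasp_force: 60.5
```

```bash
cat > rd.py <<'E'
from h import *
P=[];Y=[];F=[]
for i in range(8):
    w=camera('wrist'); o=get_obs(); q=o['tool_rot']; P.append(o['eef_pos']); Y.append(np.degrees(2*np.arctan2(q[1],q[0]))-90); F.append(np.r_[o['ft_force'],o['ft_torque']])
p=np.mean(P,0); print(o['clock'],p.round(4),np.std(P,0).round(4),'yaw',np.mean(Y).round(2),'F',np.mean(F,0).round(2),'grip',o['grip_width'].round(4),o['grasp_force'].round(1))
R=Rz(np.radians(-17)); e=(p-[.6158,-.0893,0])[:2]; print('err',(e*1000).round(1))
E
python3 rd.py; python3 - <<'E'
from h import *
s=camera('scene'); save('crop5',cv2.resize(s['image'][220:380,150:290],None,fx=3.7,fy=3.7,interpolation=cv2.INTER_CUBIC))
w=camera('wrist'); a=w['image'][150:330,220:430]; 
import pickle; pickle.dump({k:w[k] for k in('image','K','k1','view')},open('w5.pkl','wb')); save('w5',w['image'])
E
```

```text
Traceback (most recent call last):
  File "rd.py", line 5, in <module>
    p=np.mean(P,0); print(o['clock'],p.round(4),np.std(P,0).round(4),'yaw',np.mean(Y).round(2),'F',np.mean(F,0).round(2),'grip',o['grip_width'].round(4),o['grasp_force'].round(1))
                                                                                                                                ^^^^^^^^^^^^^^^^^^^^^
AttributeError: 'float' object has no attribute 'round'
```

View pics/w5.png

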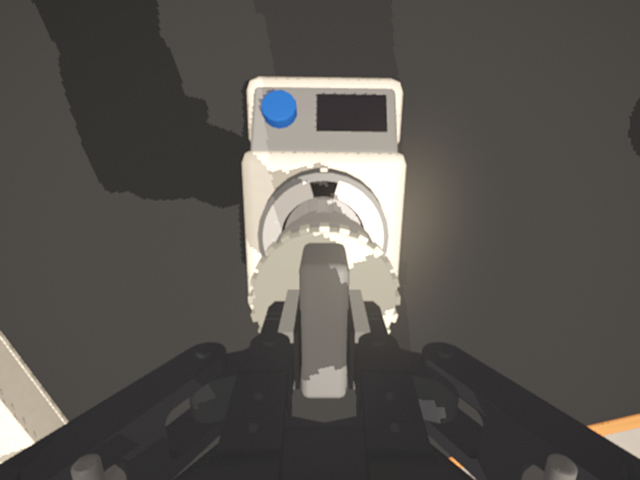

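The picture shows the collar (edges at x≈260 and 388, slot at (323,188)) lined up sideways with the cup lid (centre x≈324).

```bash
sed -i "s/o\['grip_width'\].round(4),o\['grasp_force'\].round(1)/round(o['grip_width'],4),round(o['grasp_force'],1)/" rd.py; python3 rd.py; python3 - <<'E'
from h import *
import pickle
# bar top in w5, in the tool frame: bar near end (top edge) and far end
w=pickle.load(open('w5.pkl','rb'))
o=get_obs(); z=o['eef_pos'][2]-.0795
for u,v,h in ((324,248,.104),(324,395,.104),(250,290,.074),(400,290,.074)):
    print(u,v,((Rz(np.radians(17))@(atz(w,u,v,z+h)-np.array([.6158,-.0893,0])))*1000).round(1))
E
```

```text
8.2333 [ 0.6164 -0.0908  0.2192] [0.0001 0.0002 0.    ] yaw 73.4 F [ 0.03  0.08 -4.75 -0.01  0.01 -0.01] grip 0.0167 60.5
err [ 0.6 -1.5]
324 248 [-34.2  -0.4 243.7]
324 395 [ 25.    0.  243.7]
250 290 [ -5.  -32.6 213.7]
400 290 [ -5.4  33.  213.7]
```

```bash
python3 - <<'E'
from h import *
import pickle
w=pickle.load(open('w5.pkl','rb'))
z=.2192-.0795
f=lambda u,v,h:((Rz(np.radians(17))@(atz(w,u,v,h)-np.array([.6158,-.0893,0])))*1000).round(1)
for n,a in dict(colL=(261,225,.117),colR=(387.5,225,.117),coltop=(323.5,173,.117),slotL=(313,185,.117),slotR=(335,185,.117),barL=(300,300,z+.104),barR=(348,300,z+.104),lidL=(250,290,z+.074),lidR=(400,290,z+.074)).items(): print(n,f(*a))
# edge profile on rows for collar slot and bar end
g=cv2.cvtColor(w['image'],cv2.COLOR_RGB2GRAY)
print('col 324 rows160-275',g[160:276:3,324].tolist())
print('row 187 cols',g[187,300:348:2].tolist())
print('row 222 cols L',g[222,254:275].tolist(),'R',g[222,378:396].tolist())
print('bar row 310',g[310,292:358:2].tolist()); print('col 324 rows 380-405',g[380:406,324].tolist())
E
```

```text
colL [ -9.6 -43.5 117. ]
colR [-10.2  43.3 117. ]
coltop [-45.2  -0.8 117. ]
slotL [-37.3  -7.7 117. ]
slotR [-37.4   6.9 117. ]
barL [-14.9  -8.7 243.7]
barR [-15.    8.2 243.7]
lidL [ -4.9 -32.6 213.7]
lidR [ -5.4  33.1 213.7]
col 324 rows160-275 [253, 254, 186, 254, 180, 191, 193, 121, 79, 50, 51, 53, 110, 153, 162, 161, 162, 155, 141, 139, 141, 164, 219, 255, 250, 254, 202, 192, 109, 108, 108, 110, 110, 109, 109, 116, 121, 121, 123]
row 187 cols [195, 195, 195, 195, 197, 168, 53, 44, 48, 46, 48, 49, 50, 59, 54, 54, 55, 48, 191, 255, 255, 255, 255, 255]
row 222 cols L [222, 223, 224, 224, 210, 172, 140, 136, 136, 143, 181, 217, 226, 226, 225, 225, 225, 224, 225, 227, 231] R [255, 255, 255, 254, 220, 201, 199, 198, 212, 251, 255, 255, 255, 255, 255, 254, 254, 254]
bar row 310 [142, 143, 111, 53, 77, 112, 112, 115, 117, 117, 118, 117, 117, 118, 118, 118, 118, 118, 118, 119, 118, 119, 119, 119, 120, 118, 116, 113, 71, 68, 135, 145, 144]
col 324 rows 380-405 [178, 178, 178, 177, 177, 178, 178, 176, 177, 177, 176, 177, 176, 177, 176, 172, 164, 139, 102, 79, 77, 77, 77, 77, 78, 78]
```

>>> drive_tool(
  increments=[
    [[0, 0, -15], [0, 0, 0], 0],
    [[0, 0, -8], [0, 0, 0], 0],
    [[0, 0, -4], [0, 0, 0], 0],
    [[0, 0, -2], [0, 0, 0], 0],
    [[0, 0, 0], [0, 0, 0], 0],
  ],
)

```text
clock: 8.65
eef_pos: [0.6159, -0.0909, 0.1896]
tool_rot: [0.145, 0.99, 0.0, -0.001]
ft_force: [-0.8, -0.5, -4.4]
grip_width: 0.0166
grasp_force: 60.4
```

```bash
python3 rd.py
```

```text
9.05 [ 0.6165 -0.091   0.1908] [0.0001 0.     0.0002] yaw 73.39 F [-0.13  0.   -4.82  0.01  0.03  0.02] grip 0.0167 60.4
err [ 0.7 -1.7]
```

>>> drive_tool(
  increments=[
    [[0, 0, -3], [0, 0, 0], 0],
    [[0, 0, -3], [0, 0, 0], 0],
    [[0, 0, 0], [0, 0, 0], 0],
  ],
)

```text
clock: 9.3
eef_pos: [0.6168, -0.091, 0.1852]
tool_rot: [0.144, 0.99, 0.0, 0.001]
ft_force: [-0.9, 0.2, 3.6]
grip_width: 0.017
grasp_force: 61.6
```

>>> drive_tool(
  increments=[
    [[0, 0, -3], [0, 0, 0], 0],
    [[0, 0, -2], [0, 0, 0], 0],
    [[0, 0, 0], [0, 0, 0], 0],
  ],
)

```text
clock: 9.55
eef_pos: [0.6169, -0.0911, 0.1803]
tool_rot: [0.144, 0.99, 0.0, 0.001]
ft_force: [0.5, 0.1, 5.4]
grip_width: 0.0167
grasp_force: 62.0
```

```bash
python3 rd.py
```

```text
9.95 [ 0.6169 -0.0911  0.1806] [0.     0.     0.0001] yaw 73.39 F [-0.93  0.19  5.83  0.1   0.5  -0.01] grip 0.017 62.0
err [ 1.1 -1.8]
```

>>> drive_tool(
  increments=[
    [[0, 0, -3], [0, 0, 0], 0],
    [[0, 0, -1], [0, 0, 0], 0],
    [[0, 0, 0], [0, 0, 0], 0],
    [[0, 0, 0], [0, 0, 0], 0],
  ],
)

```text
clock: 10.28
eef_pos: [0.6171, -0.0911, 0.178]
tool_rot: [0.144, 0.99, 0.0, 0.002]
ft_force: [-3.3, 0.4, 11.4]
grip_width: 0.017
grasp_force: 62.7
```

```bash
python3 rd.py
```

```text
10.6833 [ 0.6171 -0.0911  0.178 ] [0. 0. 0.] yaw 73.39 F [-2.930e+00  4.700e-01  1.086e+01  1.600e-01  9.700e-01 -1.000e-02] grip 0.0171 62.7
err [ 1.3 -1.8]
```

>>> drive_tool(
  increments=[
    [[-1, 0.3, 0], [0, 0, 0], 0],
    [[0, 0, 0], [0, 0, -5], 0],
    [[0, 0, 0], [0, 0, -5], 0],
    [[0, 0, 0], [0, 0, -5], 0],
    [[0, 0, 0], [0, 0, -5], 0],
    [[0, 0, 0], [0, 0, 0], 0],
  ],
)

```text
clock: 11.18
eef_pos: [0.6166, -0.0914, 0.178]
tool_rot: [0.316, 0.949, -0.0, 0.003]
ft_force: [-2.1, -0.5, 10.0]
grip_width: 0.0169
grasp_force: 62.6
```

```bash
python3 rd.py
```

```text
11.5833 [ 0.6166 -0.0914  0.1781] [0. 0. 0.] yaw 53.37 F [-1.53 -1.19 10.   -0.18  0.66  0.06] grip 0.0167 62.6
err [ 0.8 -2.1]
```

Turning freely (53.4°, small torque), so I continue.

>>> drive_tool(
  increments=[
    [[0, 0, 0], [0, 0, -5], 0],
    [[0, 0, 0], [0, 0, -5], 0],
    [[0, 0, 0], [0, 0, -5], 0],
    [[0, 0, 0], [0, 0, -5], 0],
    [[0, 0, 0], [0, 0, -5], 0],
    [[0, 0, 0], [0, 0, -5], 0],
    [[0, 0, 0], [0, 0, -5], 0],
    [[0, 0, 0], [0, 0, 0], 0],
  ],
)

```text
clock: 12.25
eef_pos: [0.6159, -0.0918, 0.178]
tool_rot: [0.586, 0.81, 0.0, 0.002]
ft_force: [-3.5, -1.3, 10.8]
grip_width: 0.0169
grasp_force: 62.7
```

>>> drive_tool(
  increments=[
    [[0, 0, 0], [0, 0, -5], 0],
    [[0, 0, 0], [0, 0, -5], 0],
    [[0, 0, 0], [0, 0, -5], 0],
    [[0, 0, 0], [0, 0, -5], 0],
    [[0, 0, 0], [0, 0, -5], 0],
    [[0, 0, 0], [0, 0, -5], 0],
    [[0, 0, 0], [0, 0, -4], 0],
    [[0, 0, 0], [0, 0, 0], 0],
  ],
)

```text
clock: 12.92
eef_pos: [0.6153, -0.0916, 0.1781]
tool_rot: [0.797, 0.603, 0.0, 0.002]
ft_force: [-5.4, -1.0, 12.6]
grip_width: 0.0167
grasp_force: 62.9
```

```bash
python3 rd.py
```

```text
13.3167 [ 0.6153 -0.0916  0.178 ] [0. 0. 0.] yaw -15.63 F [-4.71 -1.73 12.12 -0.23  1.37  0.14] grip 0.0168 62.9
err [-0.5 -2.3]
```

>>> drive_tool(
  increments=[
    [[0, 0, -1.5], [0, 0, -3], 0],
    [[0, 0, 0], [0, 0, 0], 0],
    [[0, 0, 0], [0, 0, 0], 0],
  ],
)

```text
clock: 13.57
eef_pos: [0.6154, -0.0915, 0.178]
tool_rot: [0.812, 0.583, 0.001, 0.002]
ft_force: [-6.3, -1.0, 16.9]
grip_width: 0.017
grasp_force: 63.7
```

```bash
python3 rd.py
```

```text
13.9667 [ 0.6154 -0.0915  0.178 ] [0. 0. 0.] yaw -18.62 F [-6.37 -0.93 17.38 -0.1   1.83  0.17] grip 0.0168 63.7
err [-0.4 -2.2]
```

```bash
python3 - <<'E'
from h import *
s=camera('scene'); t=camera('top'); w=camera('wrist')
f=lambda c,a,b,k:cv2.resize(c['image'][a[0]:a[1],b[0]:b[1]],k,interpolation=cv2.INTER_CUBIC)
save('final',np.vstack([np.hstack([f(s,(200,380),(140,320),(390,390)),f(t,(120,300),(330,510),(390,390))])]))
for q in ['open_cup','dish','wash_bottle']: print(q,[np.round(d['bbox']).tolist() for d in silhouettes(q,t)][:2])
E
```

```text
open_cup [[277.0, 255.0, 303.0, 283.0]]
dish [[242.0, 167.0, 280.0, 202.0]]
wash_bottle [[152.0, 155.0, 191.0, 190.0], [239.0, 167.0, 280.0, 202.0]]
```

View pics/final.png

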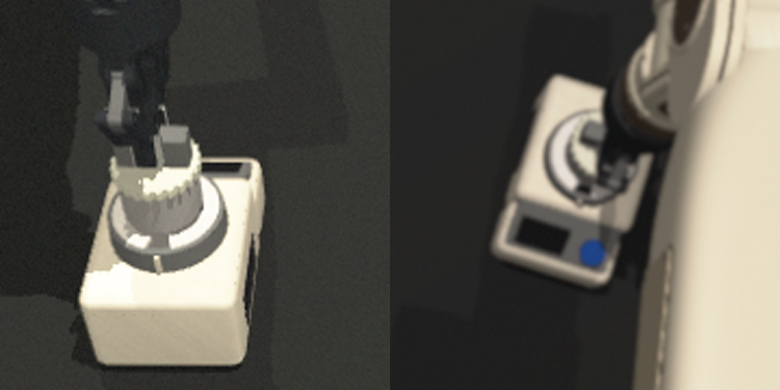

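The final picture shows the cup upright in the collar at (160,210), with the bar across the slot line and the fingers still on it. The other things are unmoved, so I hand it in.

```bash
python3 -c "
from workcell import job_done,get_obs
print(job_done()); o=get_obs(); print(o['clock'],o['eef_pos'],o['grasp_force'])"
```

```text
the job is handed in; nothing more can be done
None
the job is handed in; nothing more can be done
```

I handed the job in at about 14 s: the cup is in the collar, pressed to the hard stop, turned about 92° clockwise and still gripped at about 64 N; the judge's result was not shown.

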